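# Start warming a beaker of wax on a heating stirrer with a coaxial control

## Task

Stand the wax beaker in the middle of the stirrer's white hot plate and let go of it; then switch the heat on by pushing in the small inner knob just far enough to free its safety catch and turning it clockwise until its red line points at the red marker, and let go. The stirring speed on the outer ring is already right, so do not drag it along, and do not lean on the knob or shift the other things on the bench.

Things in the scene. Friction and masses are not known exactly. Their poses are not given: they have to be found in the camera images.
- beaker_mid (a point): Loose glass beaker with a yellow cake of wax in it, upright, diameter 58 mm (62 mm at the rim), height 78 mm, about 0.16 kg. The point is on its axis, half-way up (39 mm above its underside).
- stirrer: Heating magnetic stirrer, fixed, 300 mm long (its x) and 160 mm wide (its y); origin at the centre of its underside, on the bench. Its -x end is a low control deck (upper face 58 mm above the bench, x from -150 to -38 mm); the rest is a box 82 mm high that carries the hot plate.
- plate_mid (a point): Centre of the upper face of the white square hot plate (144 x 144 mm, 92 mm above the bench). Its axes are those of the stirrer.
- control (a point): Point on the control's upright axis, level with the outer ring's upper face: 105 mm from the stirrer's centre towards its -x end, 73 mm above the bench; axes of the stirrer. The underside of the inner knob's cap stands 5.4 to 13.4 mm above this point: the cap has 8 mm of loose end play, sits anywhere in it, and how far is not measured.
- stir_ring: Outer ring of the control, grey, ribbed, with a white line: stirring speed. Diameter 53 mm, 14.5 mm high; origin on the axis at the ring's underside (58.5 mm above the bench), x axis along its white line. It turns easily (0.02 N m) about the vertical and stays where it is left. Not to be turned.
- ring_mark (a point): Outer end of the white line on the outer ring: 25 mm from the axis, on its upper face.
- heat_line (a point): Inner knob of the control: heating. Black ribbed round cap with an aluminium top, 26 mm diameter, 24 mm tall, on a thin shaft; can be gripped by its side at any yaw. The point lies on the axis, level with the ring's upper face (it does not follow the cap in and out); x axis along the red line on the cap's top.
- heat (a joint): Inner knob's angle, rad: 0 = off (start), grows clockwise from above, to 2.4; stays where left. Scale lines 0.24 apart. Pushed down through its play (under 1 N) the cap meets a spring of 3 N + 1.7 N/mm. 3.5 mm into it (9 N) the catch that holds it off is free; 5.4 mm in (12 N) the cap bears on the outer ring and, some 2 N on, drags it round. Past off, the catch keeps the knob from rising fully.
- set_mark: Red marker tab (12 x 6 x 3 mm) on a thin fixed ring on the deck about the control. Origin on the axis at deck level; x axis points from the axis to the tab, whose centre is 41 mm out. It stands 0.85 to 1.35 rad clockwise of the knob's off position.
- jar_mid (a point): Bystander: closed clip-top glass jar, 62 mm diameter, 92 mm tall, loose; point at its centre, 46 mm up.
- oil_mid (a point): Bystander: amber oil bottle with white cap, 60 mm diameter, 190 mm tall, loose; point at its centre, 95 mm up.
- stopper_mid (a point): Bystander: small dark brown tapered stopper, 33 mm wide at the foot, 33 mm tall, loose; point at its centre.
Mind the look-alikes: they are no part of the job. Leave any black look-alike of the part that bears beaker_mid alone.

How it is judged:
By the outcome, as a careful person would: the job done as asked, in the order asked, and still so for the second after the job is handed in, with the robot touching nothing.
It also fails if it takes over 64 s, if anything falls off the work surface, if the arm or the gripper's body presses on something with over 40 N, if the wrist force passes 120 N, or if a joint passes its speed limit or range.

## Robot

A 6-joint arm with a two-finger parallel gripper is mounted at the origin on the work surface. World frame = base frame: x ahead of the robot, y to its left, z up, the work surface at z = 0. Lengths are in m, angles in rad, forces in N, time in s.
With the tool pointing down it reaches from about 0.25 to 0.725 m from the base axis. Payload 9.7 kg.
Tool frame: the origin (TCP) lies between the finger pads; the fingertips stand 8 mm ahead of it and the grasp point (between the pads) lies 11 mm behind it; x points along the fingers, y is the direction in which the jaws open and shut, and the axes are right-handed (so a half turn about x gives the same grasp; the last joint's range is limited). The gripper opens to 85 mm and grips with 20 to 120 N. Pads are 22 mm wide; open, the fingers measure 114 mm over their backs; the gripper's body (76 mm by 85 mm) begins 54 mm behind the grasp point. The pads swing forward as they close: fully open they stand 13 mm farther back than shut.
Start: joints at [-1.338, 0.087, 0.176, 1.66, 0, 1.571], TCP at [0.127, -0.535, 0.239] pointing down, gripper open.
Joint ranges: [-3.13, 3.13], [-0.85, 1.81], [-1.15, 1.24], [-2.2, 2.28], [-1.44, 1.52], [-3.14, 3.14]. Speed limits (rad/s): [2.22, 2.22, 2.57, 3.14, 3.14, 3.14].

## Interface

Orientations are given as a rotation vector (axis times angle).
In Python, from station import arm gives the robot as it stands. Calls block until the motion is done:
- arm.move_pose(position, orientation): joint-space move of the TCP to a pose.
- arm.movel(position, ori=None, velocity=0.15, f_stop=None): straight line of the TCP; ori=None keeps the orientation; velocity is the mean speed in m/s. With f_stop (N) it stops when the force on the tool has changed by that much, and returns True; else False.
- arm.set_joints(angles): joint-space move.
- arm.command_gripper(opening, f_grip=None): finger opening in m; f_grip is the grip in N (None keeps the last); returns when the fingers have stopped.
- arm.sleep(seconds).
- arm.ik(position, orientation): joint angles nearest the present ones, or None.
- arm.capture(name): name is "side" or "top"; returns (picture, depth): 480x640x3 uint8, blue, green, red; 480x640 float32, m along the optical axis (not along the pixel's ray), 0 where there is no reading.
- arm.camera_params(name): a dict with "mtx" (3x3 intrinsics, pixels), "distortion" ([k1, k2, p1, p2, k3] as OpenCV has them; the pictures are not rectified), "rvec" (rotation vector, rad) and "tvec" (3), from world to camera coordinates, as OpenCV has them. Camera axes: x right, y down, z forward; pixel columns grow to the right and rows downward; lengths in m; the calibration is good to about 2 mm. A picture is of the moment at which its call begins. camera_params takes no time and is no camera call.
A pose or a line that the arm cannot do raises arm.Unreachable and nothing moves.
- arm.finish_job(): hands the job in, once; it reports no verdict.
Trained networks look in the newest picture that a camera, given by its name, has taken for a name from the list of things; names that differ only in an ending like _2 or _b are one class to them, and where a whole thing is asked for, a point or a joint stands for the part that bears it (a point fixed in the world has none). Each returns a list of dicts, best first, with "score" (0 to 1); they miss things now and then, are a little off and sometimes report something else, mostly with a low value. They report only what shows in the picture. A call takes as long as a camera call. They do not tell look-alikes from the thing itself.
- arm.search_frame(target, camera): "position" ([column, row] in pixels, amid what is visible of it).
- arm.regions_of(target, camera): "pixels" (480x640 bool, what is visible of it) and "position" ([column, row] in pixels, amid what is visible of it).
- arm.landmark_of(target, camera): "position" ([column, row] in pixels: a listed point, or the origin of a listed thing).
Readings, each from a call of its own:
- arm.get_time_s(): time.
- arm.get_joints(): joint angles.
- arm.get_dq(): joint speeds.
- arm.get_joint_torque(): joint torques, N m.
- arm.get_ee_pos(): TCP position.
- arm.get_ee_rot(): TCP orientation.
- arm.get_wrist_force(): force on the tool from outside, world axes, zero at the start.
- arm.get_wrist_torque(): the same for the moment, N m.
- arm.get_opening(): finger opening in m.
Only numpy, scipy, OpenCV 4.12 (cv2) and the standard library are available. Lean on these libraries where they do the work, as an engineer would, in place of code of your own. Each camera call takes 0.05 s, during which the arm holds its last target.

## Working session

There is one attempt and no reset: what is moved stays moved. The work goes in short steps, each a Python script; the robot and the scene stay as the last script left them, time stands still between calls to the robot, and variables do not carry over. Pictures are saved under pics/ and viewed, and the job is handed in when it is done.

```bash
ls; mkdir -p pics; python3 - <<'E'
from station import arm
import cv2,numpy as np
print(arm.get_time_s())
for n in("side","top"):
    p,d=arm.capture(n); cv2.imwrite(f"pics/{n}0.png",p); np.save(f"{n}0.npy",d)
    c=arm.camera_params(n); print(n,c)
    R=cv2.Rodrigues(np.array(c["rvec"],float))[0]; print(-R.T@np.array(c["tvec"]))
    for t in["beaker_mid","plate_mid","control","ring_mark","heat_line","set_mark","jar_mid","oil_mid","stopper_mid","stirrer"]:
        print(t,[(round(r["score"],2),np.round(r["position"],1).tolist()) for r in arm.landmark_of(t,n)][:3])
print(arm.get_time_s(),arm.get_ee_rot())
E
```

```text
pics
0.0
side {'mtx': array([[611.68227614,   0.        , 316.51922708],
       [  0.        , 611.68227614, 240.02849482],
       [  0.        ,   0.        ,   1.        ]]), 'distortion': array([-0.19668727,  0.        ,  0.        ,  0.        ,  0.        ]), 'rvec': array([ 0.60251687, -2.43263356,  1.45209012]), 'tvec': array([0.43854909, 0.22791724, 1.04228349])}
[0.01214737 0.920662   0.69488155]
beaker_mid [(0.74, [450.6, 228.6]), (0.73, [421.8, 200.7]), (0.66, [410.3, 220.1])]
plate_mid [(0.71, [251.9, 238.5])]
control [(0.61, [324.6, 252.6]), (0.17, [328.3, 256.6])]
ring_mark [(0.57, [329.5, 251.8]), (0.56, [324.3, 182.0]), (0.54, [326.0, 246.5])]
heat_line [(0.57, [325.0, 254.1])]
set_mark [(0.36, [329.0, 258.8])]
jar_mid [(0.87, [233.5, 365.1])]
oil_mid [(0.92, [323.5, 181.8])]
stopper_mid [(0.6, [142.1, 348.6])]
stirrer [(0.61, [279.8, 279.7])]
top {'mtx': array([[566.73808143,   0.        , 323.8048399 ],
       [  0.        , 566.73808143, 238.23671281],
       [  0.        ,   0.        ,   1.        ]]), 'distortion': array([0.06060194, 0.        , 0.        , 0.        , 0.        ]), 'rvec': array([ 2.15729813, -2.15160365,  0.14937797]), 'tvec': array([-0.05853149,  0.52332682,  1.41495527])}
[ 0.33022733 -0.05045722  1.47234483]
beaker_mid [(0.95, [480.9, 274.2]), (0.92, [442.3, 276.4]), (0.81, [393.3, 284.2])]
plate_mid [(0.8, [308.8, 182.6])]
control [(0.89, [325.4, 244.8])]
ring_mark [(0.55, [335.4, 237.4])]
heat_line [(0.55, [325.3, 247.5])]
set_mark [(0.6, [332.7, 237.7]), (0.4, [324.0, 243.9])]
jar_mid [(0.56, [180.7, 246.0])]
oil_mid [(0.56, [439.7, 180.7]), (0.2, [305.3, 182.6])]
stopper_mid [(0.67, [322.3, 247.4]), (0.45, [180.2, 174.4])]
stirrer [(0.9, [314.5, 211.1]), (0.24, [305.5, 182.8])]
1.1 [ 2.09799654  0.24531893 -2.09804623]
```

View pics/side0.png

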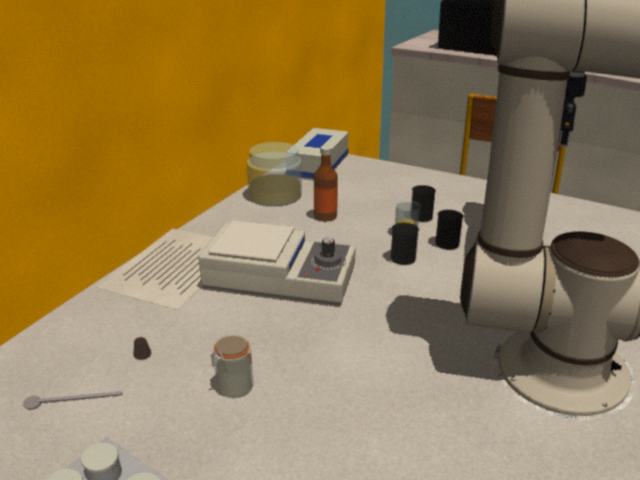

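View pics/top0.png

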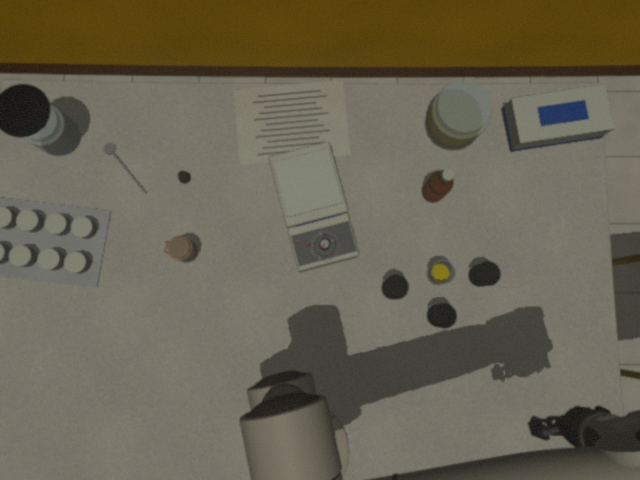

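```bash
python3 - <<'E'
import cv2
p=cv2.imread("pics/top0.png")
cv2.imwrite("pics/topc.png",cv2.resize(p[205:285,285:365],None,fx=7,fy=7,interpolation=cv2.INTER_CUBIC))
cv2.imwrite("pics/topb.png",cv2.resize(p[230:330,365:515],None,fx=5,fy=5,interpolation=cv2.INTER_CUBIC))
p=cv2.imread("pics/side0.png")
cv2.imwrite("pics/sidec.png",cv2.resize(p[205:305,265:385],None,fx=6,fy=6,interpolation=cv2.INTER_CUBIC))
E
```

```text
(no output)
```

View pics/topc.png

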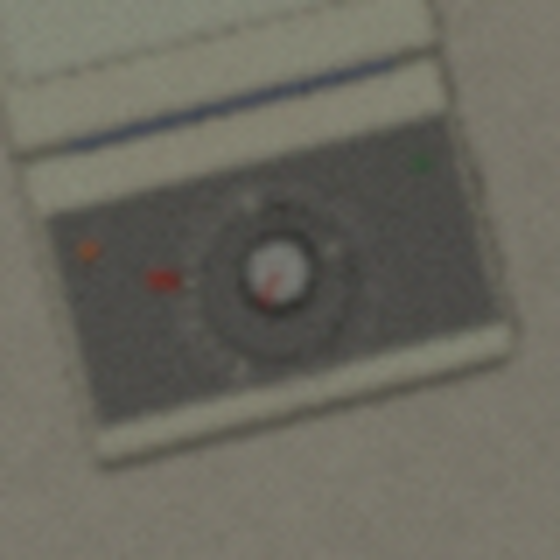

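View pics/topb.png

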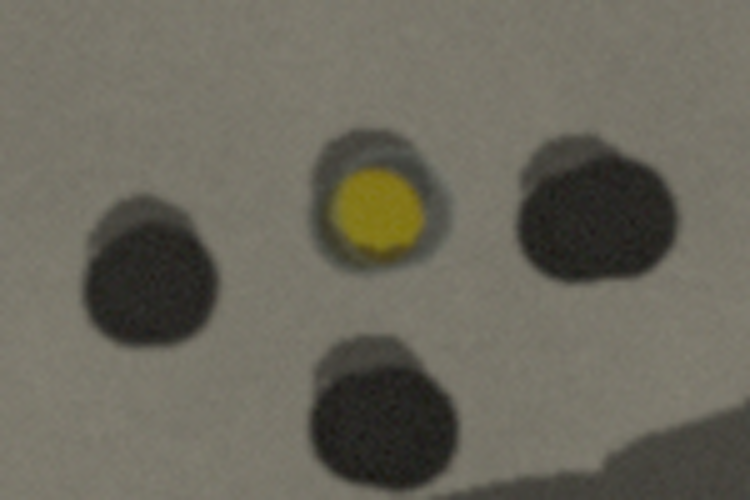

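View pics/sidec.png

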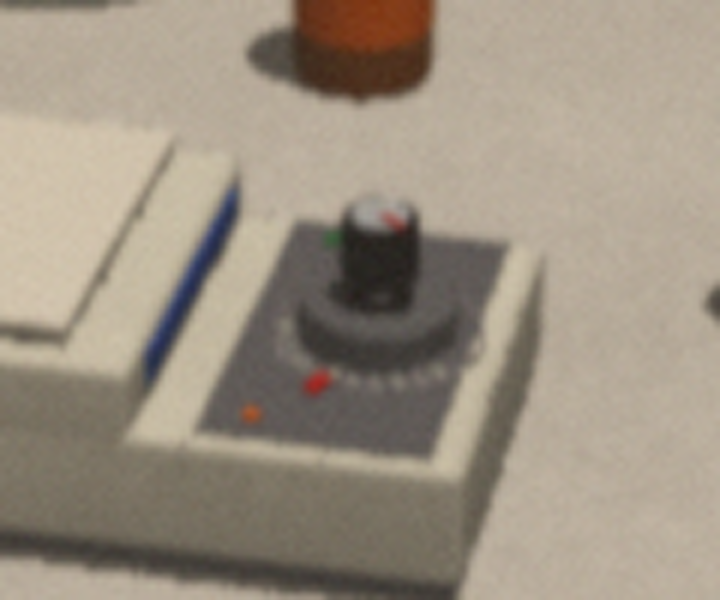

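The top view shows the wax beaker at (440,271) with three black look-alikes around it. The stirrer control is at (325,244) and the marker tab at about (308,245). Next I'll locate these more precisely.

```bash
cat > h.py <<'E'
import cv2,numpy as np
from station import arm
C={}
for n in("side","top"):
    c=arm.camera_params(n); R=cv2.Rodrigues(np.array(c["rvec"],float))[0]
    C[n]=(np.array(c["mtx"]),np.array(c["distortion"]),R,np.array(c["tvec"],float).ravel())
def unproj(n,uv,z):
    K,D,R,t=C[n]; u=cv2.undistortPoints(np.array(uv,float).reshape(-1,1,2),K,D).reshape(-1,2)
    d=np.c_[u,np.ones(len(u))]@R; o=-R.T@t
    return o+d*((z-o[2])/d[:,2])[:,None]
def proj(n,P):
    K,D,R,t=C[n]; return cv2.projectPoints(np.array(P,float).reshape(-1,1,3),cv2.Rodrigues(R)[0],t,K,D)[0].reshape(-1,2)
def tri(a,b): # side px, top px
    A=[];B=[]
    o=[];
    for n,uv in(("side",a),("top",b)):
        p=unproj(n,[uv],0)[0];q=unproj(n,[uv],.3)[0];d=(q-p)/np.linalg.norm(q-p);M=np.eye(3)-np.outer(d,d);A.append(M);B.append(M@p)
    X=np.linalg.solve(sum(A),sum(B));return X
E
python3 - <<'E'
from h import *
np.set_printoptions(precision=4,suppress=True)
# several averaged captures
avg={}
for n in("side","top"):
    avg[n]=np.mean([arm.capture(n)[0].astype(float) for _ in range(6)],0)
    np.save(f"avg_{n}.npy",avg[n])
for t,z in [("stirrer",.07),("beaker_mid",.04),("set_mark",.06)]:
    for n in("side","top"):
        for i,r in enumerate(arm.regions_of(t,n)[:4]):
            m=r["pixels"]; np.save(f"m_{t}_{n}_{i}.npy",m)
            ys,xs=np.nonzero(m); print(t,n,i,round(r["score"],2),m.sum(),xs.min(),xs.max(),ys.min(),ys.max())
a=avg["top"]; cv2.imwrite("pics/tz.png",cv2.resize(a[130:280,260:370].astype(np.uint8),None,fx=4,fy=4,interpolation=cv2.INTER_CUBIC)[:600])
cv2.imwrite("pics/tk.png",cv2.resize(np.clip(a[225:265,300:350]*1.5,0,255).astype(np.uint8),None,fx=14,fy=14,interpolation=cv2.INTER_CUBIC))
a=avg["side"]; cv2.imwrite("pics/sk.png",cv2.resize(a[230:280,300:355].astype(np.uint8),None,fx=12,fy=12,interpolation=cv2.INTER_CUBIC))
print(tri([450.6,228.6],[395,286]))
print("beakers",unproj("top",[[440,271],[480.9,274.2],[442.3,276.4],[393.3,284.2],[441,314]],.039))
print(arm.get_time_s())
E
```

```text
stirrer side 0 0.89 9589 199 355 221 304
stirrer top 0 0.59 7414 270 357 143 270
beaker_mid side 0 0.93 897 435 462 210 249
beaker_mid side 1 0.9 653 411 435 185 222
beaker_mid side 2 0.86 508 395 418 200 224
beaker_mid side 3 0.62 1023 391 418 223 264
beaker_mid top 0 0.95 532 381 407 275 299
beaker_mid top 1 0.9 603 427 456 303 327
beaker_mid top 2 0.84 608 469 498 261 286
beaker_mid top 3 0.71 578 428 456 260 284
set_mark top 0 0.29 7573 269 358 142 271
[ 0.3493 -0.2417  0.0918]
beakers [[ 0.4403 -0.3511  0.039 ]
 [ 0.4326 -0.4535  0.039 ]
 [ 0.4267 -0.3565  0.039 ]
 [ 0.4065 -0.2327  0.039 ]
 [ 0.3327 -0.3506  0.039 ]]
2.0
```

View pics/tz.png

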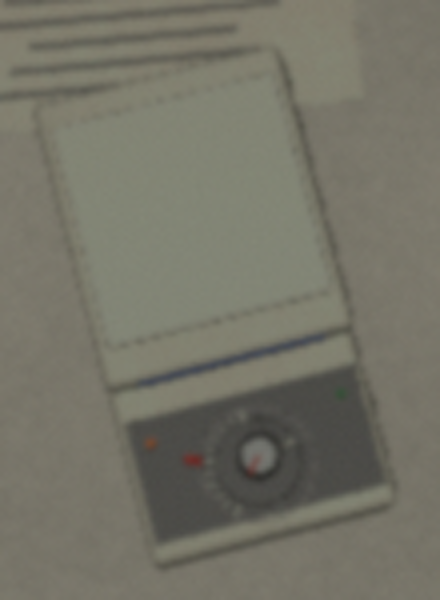

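View pics/tk.png

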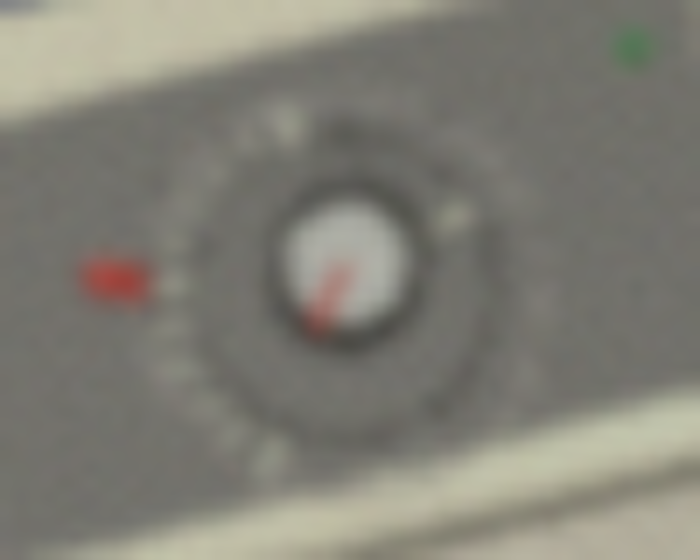

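View pics/sk.png

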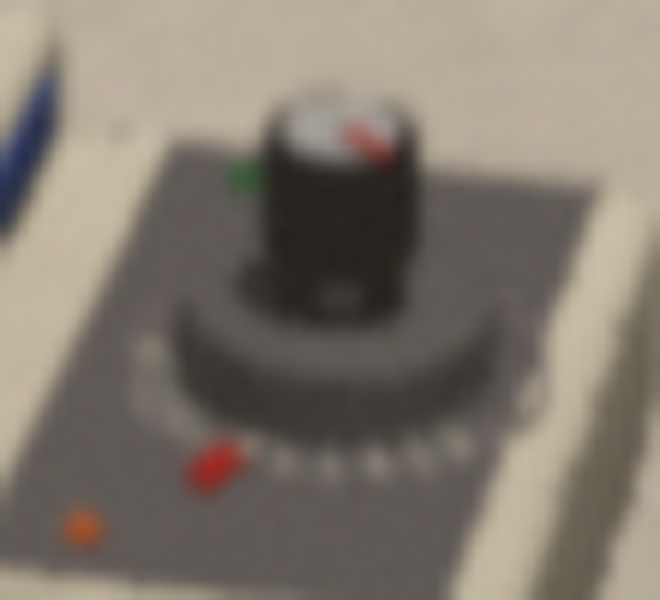

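```bash
python3 - <<'E'
from h import *
np.set_printoptions(precision=4,suppress=True)
T=lambda p,s,ox,oy:(np.array(p,float)+.5)/s-.5+[ox,oy]
pc=T([(60,125),(270,72),(328,290),(115,347)],4,260,130)
P=unproj("top",pc,.092);print(P,[np.linalg.norm(P[i]-P[(i+1)%4]) for i in range(4)]);pm=P.mean(0);print("plate mid",pm)
print("side plate lm",unproj("side",[[251.9,238.5]],.092),"top lm",unproj("top",[[308.8,182.6]],.092))
ax=(P[0]+P[1]-P[2]-P[3]);ax/=np.linalg.norm(ax);ay=(P[0]+P[3]-P[1]-P[2]);print("yaw",np.degrees(np.arctan2(ax[1],ax[0])),np.degrees(np.arctan2(ay[1],ay[0]))-90)
# red segmentation
for n,(x0,x1,y0,y1) in {"top":(300,350,225,265),"side":(300,355,230,280)}.items():
    a=np.load(f"avg_{n}.npy")[y0:y1,x0:x1]; r=a[...,2]-np.maximum(a[...,0],a[...,1])
    m=(r>25).astype(np.uint8); k,l,s,c=cv2.connectedComponentsWithStats(m)
    for i in range(1,k):
        w=r*(l==i); yy,xx=np.nonzero(l==i); cc=np.array([(w[yy,xx]*xx).sum(),(w[yy,xx]*yy).sum()])/w.sum()+[x0,y0]; print(n,s[i][4],cc)
# knob / ring
ctop=T([(343,285)],14,300,225)
print("ring outer ctr top", unproj("top",ctop,.073), "lm",unproj("top",[[325.4,244.8]],.073),"side lm",unproj("side",[[324.6,252.6]],.073))
cap_t=T([(345,264)],14,300,225); cap_s=T([(340,132)],12,300,230)
print("cap top tri",tri(cap_s[0],cap_t[0]))
for z in(.1024,.1064,.1104):print(z,unproj("top",cap_t,z),unproj("side",cap_s,z))
# beaker circle top
a=np.load("avg_top.npy").astype(np.uint8); cv2.imwrite("pics/bk.png",cv2.resize(a[250:295,410:470],None,fx=12,fy=12,interpolation=cv2.INTER_CUBIC))
a=np.load("avg_side.npy").astype(np.uint8); cv2.imwrite("pics/bks.png",cv2.resize(a[180:270,380:470],None,fx=6,fy=6,interpolation=cv2.INTER_CUBIC))
E
```

```text
[[ 0.7105  0.0664  0.092 ]
 [ 0.7451 -0.0647  0.092 ]
 [ 0.6063 -0.1008  0.092 ]
 [ 0.57    0.0307  0.092 ]] [np.float64(0.13561549395215697), np.float64(0.14348601344072556), np.float64(0.1364522540114976), np.float64(0.1449262023031977)]
plate mid [ 0.658  -0.0171  0.092 ]
side plate lm [[ 0.6541 -0.011   0.092 ]] top lm [[ 0.6554 -0.0192  0.092 ]]
yaw 14.433312025148783 15.101421993443907
top 10 [307.8233 244.6262]
top 2 [322.4871 246.5129]
side 10 [330.2038 241.4038]
side 22 [317.4294 268.2408]
side 12 [306.4574 273.5011]
ring outer ctr top [[ 0.5017 -0.0576  0.073 ]] lm [[ 0.5019 -0.061   0.073 ]] side lm [[ 0.5079 -0.0589  0.073 ]]
cap top tri [ 0.501  -0.058   0.1036]
0.1024 [[ 0.5018 -0.0578  0.1024]] [[ 0.5013 -0.0601  0.1024]]
0.1064 [[ 0.5013 -0.0578  0.1064]] [[ 0.498  -0.0535  0.1064]]
0.1104 [[ 0.5008 -0.0577  0.1104]] [[ 0.4947 -0.0468  0.1104]]
```

View pics/bk.png

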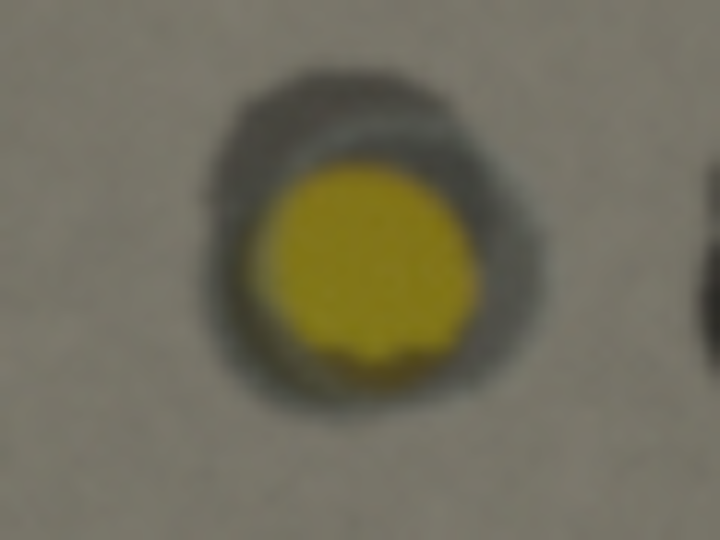

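View pics/bks.png

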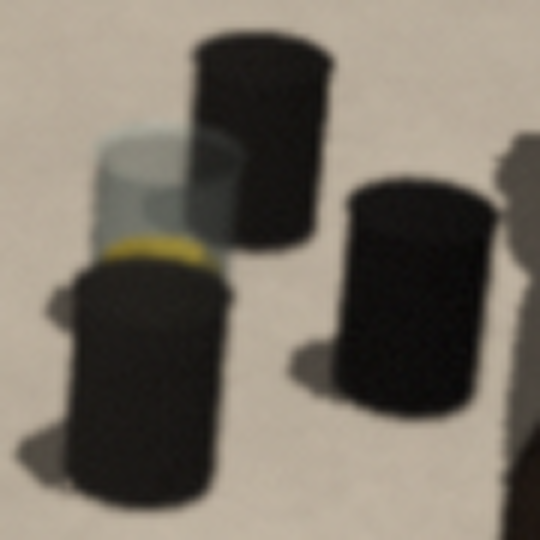

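```bash
python3 - <<'E'
from h import *
np.set_printoptions(precision=4,suppress=True)
T=lambda p,s,ox,oy:(np.array(p,float)+.5)/s-.5+[ox,oy]
print("rim top",unproj("top",T([(394,262)],12,410,250),.078))
print("rim side",unproj("side",T([(170,157)],6,380,180),.078))
print("wax top",unproj("top",T([(375,262)],12,410,250),.02))
m=np.load("m_beaker_mid_top_3.npy");ys,xs=np.nonzero(m);print("mask",xs.mean(),ys.mean(),unproj("top",[[xs.mean(),ys.mean()]],.045))
for i in range(3):
    m=np.load(f"m_beaker_mid_top_{i}.npy");ys,xs=np.nonzero(m);print("black",unproj("top",[[xs.mean(),ys.mean()]],.045))
# which side masks
for p,s in(([(263,55)],1),([(422,200)],1),([(153,285)],1)):print("black rim side",unproj("side",T(p,6,380,180),.078))
# project predicted rims for overlay
b=np.array([.4395,-.351,0]);A=np.load("avg_top.npy").astype(np.uint8)
t=np.linspace(0,2*np.pi,60)
out=[]
for n,(x0,x1,y0,y1),s in(("top",(410,470,250,295),12),("side",(380,470,180,270),6)):
    I=cv2.resize(np.load(f"avg_{n}.npy").astype(np.uint8)[y0:y1,x0:x1],None,fx=s,fy=s,interpolation=cv2.INTER_CUBIC)
    for z,r in((0,.029),(.078,.031)):
        q=proj(n,np.c_[b[0]+r*np.cos(t),b[1]+r*np.sin(t),0*t+z]);q=(q-[x0,y0]+.5)*s-.5
        cv2.polylines(I,[q.astype(np.int32)],True,(0,0,255),1)
    out.append(I)
cv2.imwrite("pics/ov.png",cv2.resize(np.hstack([out[0],cv2.resize(out[1],(540,540))]),(800,343)))
# angles
from math import *
ctl=np.array([.5015,-.0578])
mk=unproj("top",[[307.82,244.63]],.0605)[0][:2]; mk2=unproj("side",[[317.43,268.24]],.0605)[0][:2]
for m_ in(mk,mk2):d=m_-ctl;print("mark",m_,np.linalg.norm(d),atan2(d[1],d[0]))
lt=T([(345,268),(315,330)],14,300,225);L=unproj("top",lt,.104);d=L[1]-L[0];print("line top",d,atan2(d[1],d[0]))
ls=T([(345,128),(388,162)],12,300,230);L=unproj("side",ls,.104);d=L[1]-L[0];print("line side",d,atan2(d[1],d[0]))
tk=unproj("top",T([(270,460)],14,300,225),.06)[0][:2]-ctl;print("tick",atan2(tk[1],tk[0]))
E
```

```text
rim top [[ 0.4364 -0.3487  0.078 ]]
rim side [[ 0.4314 -0.3456  0.078 ]]
wax top [[ 0.4408 -0.357   0.02  ]]
mask 441.97750865051904 272.5449826989619 [[ 0.4359 -0.3547  0.045 ]]
black [[ 0.399  -0.2345  0.045 ]]
black [[ 0.3296 -0.3514  0.045 ]]
black [[ 0.4329 -0.4591  0.045 ]]
black rim side [[ 0.4318 -0.4608  0.078 ]]
black rim side [[ 0.3302 -0.3557  0.078 ]]
black rim side [[ 0.3982 -0.2369  0.078 ]]
mark [ 0.5038 -0.017 ] 0.040906776592547746 1.5153487501859522
mark [ 0.5016 -0.015 ] 0.042798635335206545 1.5694270487998956
line top [-0.0109  0.0052  0.    ] 2.696272568158491
line side [-0.0118  0.0073  0.    ] 2.584896800553463
tick 2.7262792574833243
```

View pics/ov.png

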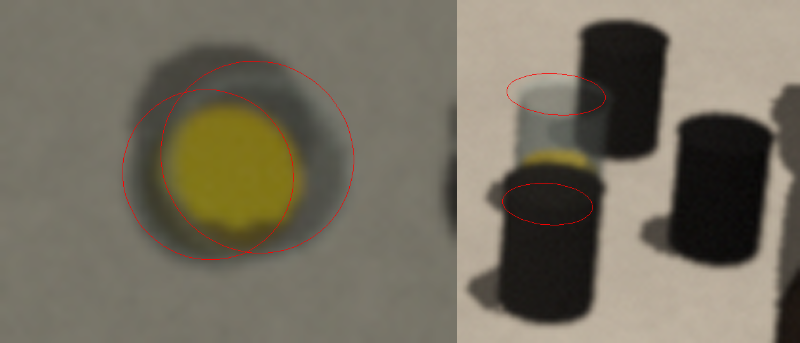

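```bash
cat >> h.py <<'E'
from scipy.spatial.transform import Rotation as Ro
def ori(a): # jaw dir angle a in xy, tool down
    x=np.array([0,0,-1.]);y=np.array([np.cos(a),np.sin(a),0]);return Ro.from_matrix(np.c_[x,y,np.cross(x,y)]).as_rotvec()
E
python3 - <<'E'
from h import *
np.set_printoptions(precision=4,suppress=True)
print("oil",tri([323.5,181.8],[439.7,180.7]))
print(Ro.from_rotvec(arm.get_ee_rot()).as_matrix())
for a in (np.pi/4,np.pi/4-np.pi):
    for p in([.434,-.352,.034],[.657,-.017,.13]):print(a,p,arm.ik(p,ori(a)))
for a in np.arange(-3,3.2,.5): print("knob",round(a,2),arm.ik([.5015,-.0578,.1],ori(a)))
print(arm.get_time_s())
E
```

```text
oil [ 0.659  -0.3447  0.0947]
[[ 0.      0.2307 -0.973 ]
 [-0.0001 -0.973  -0.2307]
 [-1.      0.0001 -0.    ]]
0.7853981633974483 [0.434, -0.352, 0.034] [-0.6814  0.1268 -0.1783  1.2657  0.      0.1039]
0.7853981633974483 [0.657, -0.017, 0.13] [-0.0259  0.3327  0.2521  1.4902  0.      0.7595]
-2.356194490192345 [0.434, -0.352, 0.034] [-0.6814  0.1268 -0.1783  1.2657  0.     -3.0376]
-2.356194490192345 [0.657, -0.017, 0.13] [-0.0259  0.3327  0.2521  1.4902  0.     -2.3821]
knob -3.0 [-0.1147 -0.0284 -0.2108  1.3883  0.     -1.8271]
knob -2.5 [-0.1147 -0.0284 -0.2108  1.3883 -0.     -2.3271]
knob -2.0 [-0.1147 -0.0284 -0.2108  1.3883  0.     -2.8271]
knob -1.5 [-0.1147 -0.0284 -0.2108  1.3883  0.      2.956 ]
knob -1.0 [-0.1147 -0.0284 -0.2108  1.3883  0.      2.456 ]
knob -0.5 [-0.1147 -0.0284 -0.2108  1.3883  0.      1.956 ]
knob 0.0 [-0.1147 -0.0284 -0.2108  1.3883  0.      1.456 ]
knob 0.5 [-0.1147 -0.0284 -0.2108  1.3883  0.      0.956 ]
knob 1.0 [-0.1147 -0.0284 -0.2108  1.3883  0.      0.456 ]
knob 1.5 [-0.1147 -0.0284 -0.2108  1.3883  0.     -0.044 ]
knob 2.0 [-0.1147 -0.0284 -0.2108  1.3883  0.     -0.544 ]
knob 2.5 [-0.1147 -0.0284 -0.2108  1.3883  0.     -1.044 ]
knob 3.0 [-0.1147 -0.0284 -0.2108  1.3883  0.     -1.544 ]
2.0
```

```bash
python3 - <<'E'
from h import *
np.set_printoptions(precision=4,suppress=True)
o=ori(np.pi/4)
arm.move_pose([.434,-.352,.17],o)
p,d=arm.capture("top");cv2.imwrite("pics/g0.png",p[200:360,340:540])
s=arm.movel([.434,-.352,.034],velocity=.12,f_stop=6);print("stop",s,arm.get_ee_pos())
arm.command_gripper(.045,30)
print(arm.get_opening(),arm.get_wrist_force(),arm.get_time_s())
p,d=arm.capture("side");cv2.imwrite("pics/g1.png",p)
E
```

```text
stop False [ 0.4344 -0.3523  0.0348]
0.057298340816145425 [0.6515 1.2633 6.3581] 5.075
```

View pics/g1.png

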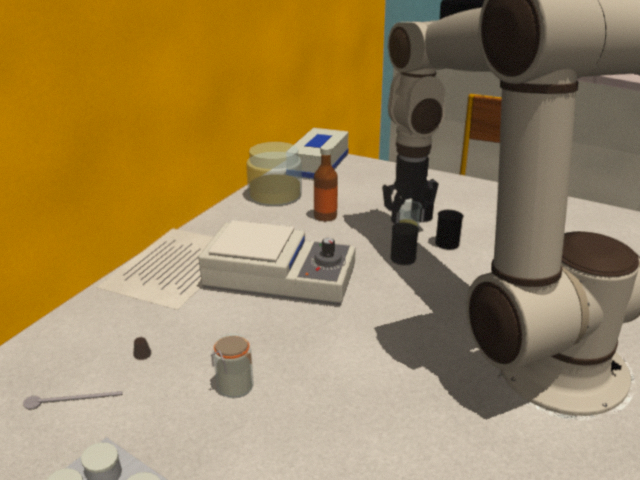

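The fingers are closed on the glass beaker (opening 57 mm) and the look-alikes haven't moved. Next I lift it and carry it over the plate.

```bash
python3 - <<'E'
from h import *
np.set_printoptions(precision=4,suppress=True)
arm.movel([.434,-.352,.21],velocity=.15)
print(arm.get_opening(),arm.get_wrist_force())
arm.movel([.657,-.017,.21],velocity=.2)
arm.sleep(.2)
print(arm.get_ee_pos(),arm.get_opening(),arm.get_wrist_force(),arm.get_time_s())
for n in("side","top"):
    p,d=arm.capture(n);cv2.imwrite(f"pics/h_{n}.png",p)
p=cv2.imread("pics/h_side.png");cv2.imwrite("pics/hc.png",cv2.resize(p[110:310,180:380],None,fx=3,fy=3))
E
```

```text
0.05738127443074264 [ 0.2761 -0.2852 -1.2354]
[ 0.6569 -0.0174  0.2102] 0.05729835692644765 [ 0.3302 -0.438  -1.7676] 8.8083
```

View pics/hc.png

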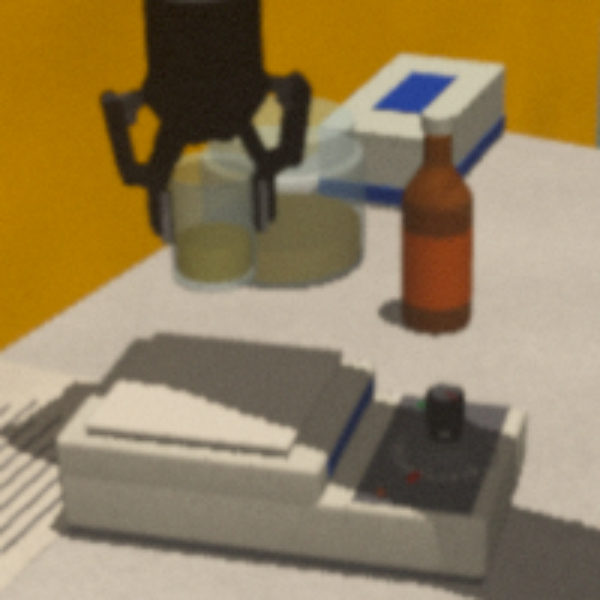

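View pics/h_top.png

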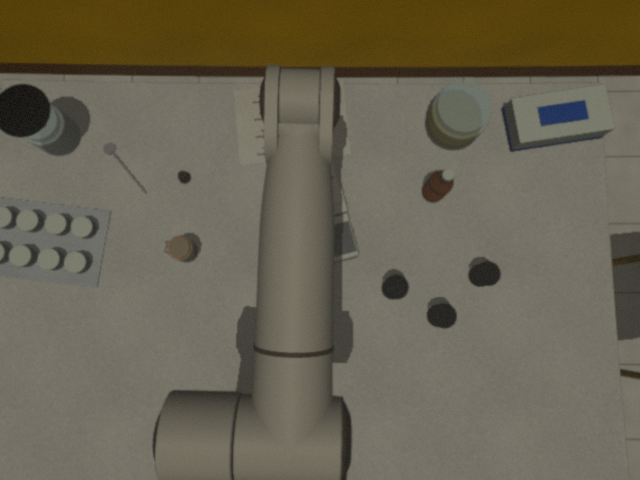

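```bash
python3 - <<'E'
from h import *
np.set_printoptions(precision=4,suppress=True)
o=[.657,-.017]
arm.movel(o+[.138],velocity=.12)
s=arm.movel(o+[.1235],velocity=.025,f_stop=3);print(s,arm.get_ee_pos(),arm.get_wrist_force())
arm.command_gripper(.085)
print(arm.get_opening(),arm.get_wrist_force())
arm.movel(o+[.25],velocity=.2)
print(arm.get_time_s())
p,d=arm.capture("side");cv2.imwrite("pics/p1.png",cv2.resize(p[130:310,180:380],None,fx=4,fy=4,interpolation=cv2.INTER_CUBIC)[:600])
E
```

```text
True [ 0.6571 -0.017   0.1266] [-0.0506  0.3173  4.5392]
0.08492755547233025 [0.4061 0.0328 0.0783]
11.3083
```

View pics/p1.png

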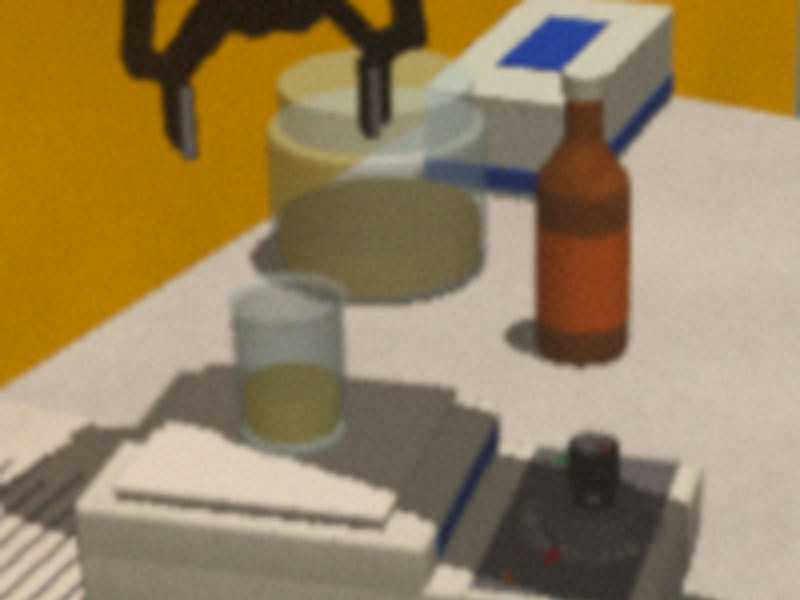

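```bash
python3 - <<'E'
from h import *
np.set_printoptions(precision=4,suppress=True)
arm.command_gripper(.048,35)
arm.move_pose([.40,-.28,.24],ori(1.1))
for n in("side","top"):
    a=np.mean([arm.capture(n)[0].astype(float) for _ in range(3)],0).astype(np.uint8)
    cv2.imwrite(f"pics/q_{n}.png",a)
a=cv2.imread("pics/q_top.png");cv2.imwrite("pics/qt.png",cv2.resize(a[130:280,260:370],None,fx=4,fy=4,interpolation=cv2.INTER_CUBIC))
a=cv2.imread("pics/q_side.png");cv2.imwrite("pics/qs.png",cv2.resize(a[230:280,300:355],None,fx=12,fy=12,interpolation=cv2.INTER_CUBIC))
print(arm.get_time_s())
E
```

```text
13.4917
```

View pics/qt.png

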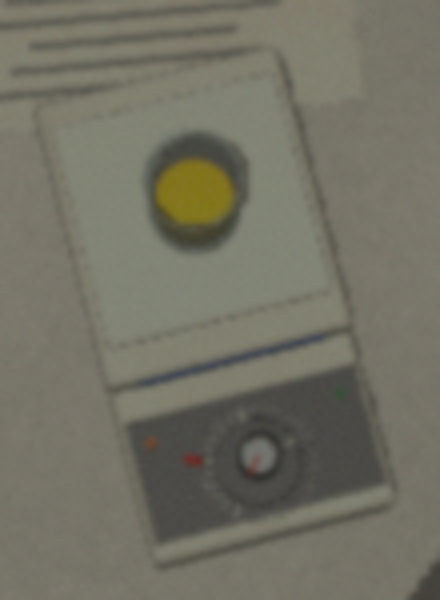

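View pics/qs.png

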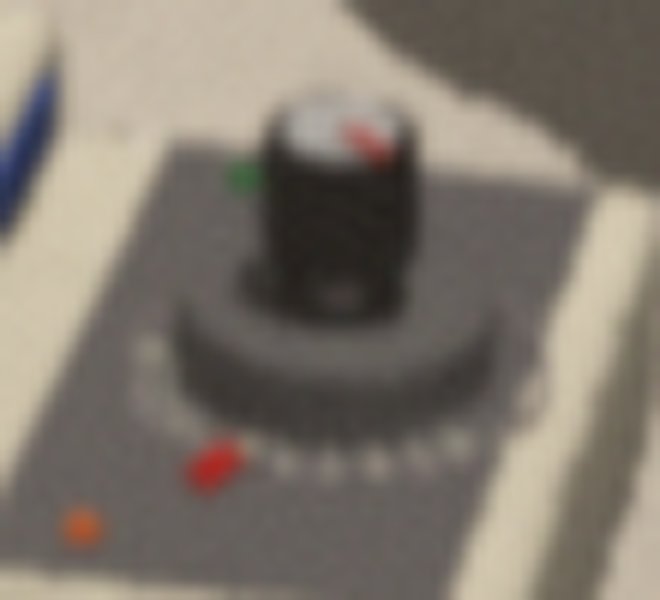

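Seen from above, the beaker stands on the plate within about 4 mm of its middle. The knob hasn't moved. Now I go to the knob.

```bash
python3 - <<'E'
from h import *
np.set_printoptions(precision=4,suppress=True)
x=[.5015,-.0578]
arm.move_pose(x+[.18],ori(1.1))
s=arm.movel(x+[.0945],velocity=.06,f_stop=4)
arm.sleep(.2)
F0=arm.get_wrist_force();print(s,arm.get_ee_pos(),F0)
np.save("F0.npy",F0)
arm.command_gripper(.015,35);arm.sleep(.2)
print(arm.get_opening(),arm.get_ee_pos(),arm.get_wrist_force()-F0,arm.get_wrist_torque(),arm.get_time_s())
E
```

```text
False [ 0.5016 -0.0578  0.0947] [ 0.4693 -0.0276 -1.1762]
0.024504192422593583 [ 0.5016 -0.0576  0.0946] [-0.1995  2.1565  1.9737] [ 0.445  -0.1682  0.0049] 16.7833
```

```bash
python3 - <<'E'
from h import *
np.set_printoptions(precision=4,suppress=True)
F0=np.load("F0.npy"); z=.0945; o=ori(1.1)
for i in range(28):
    z-=.0008
    arm.movel([.5015,-.0578,z],o,velocity=.02)
    arm.sleep(.05)
    f=arm.get_wrist_force()-F0; e=arm.get_ee_pos()
    print(round(z,4),e[2].round(5),f,arm.get_opening().round(4) if hasattr(arm.get_opening(),'round') else arm.get_opening())
    if f[2]>7.5: break
print(arm.get_time_s())
E
```

```text
0.0937 0.09364 [1.2712 2.9188 0.0077] 0.0243217320932277
0.0929 0.09285 [2.3204 3.5716 0.5466] 0.02469511690197998
0.0921 0.09205 [2.6603 4.1861 1.079 ] 0.02444842165814795
0.0913 0.09161 [0.4993 5.1632 4.7836] 0.02472316119860927
0.0905 0.09089 [-0.3113  4.6581  6.0593] 0.024392779559174984
0.0897 0.09021 [-0.2048  5.5092  6.5652] 0.024370625726670307
0.0889 0.08957 [0.2026 4.6066 8.1137] 0.024839988650970653
18.8833
```

```bash
python3 - <<'E'
from h import *
np.set_printoptions(precision=4,suppress=True)
F0=np.load("F0.npy"); z=.0889; o=ori(1.1)
for i in range(6):
    arm.movel([.5015,-.0574,z],o,velocity=.02)
    arm.sleep(.1)
    f=np.mean([arm.get_wrist_force() for _ in range(3)],0)-F0; e=arm.get_ee_pos()
    print(round(z,4),e,f)
    if e[2]<.0878 or f[2]>10.8: break
    z-=.0005
np.save("z.npy",z); print(arm.get_time_s(),arm.get_joints(),arm.ik([.5015,-.0574,z],o))
E
```

```text
0.0889 [ 0.5017 -0.0577  0.0896] [1.1811 2.3932 7.6545]
0.0884 [ 0.5017 -0.0577  0.0892] [-0.7656  3.2985  7.6567]
0.0879 [ 0.5017 -0.0577  0.0888] [-1.6601  2.4095  9.3898]
0.0874 [ 0.5017 -0.0577  0.0883] [-0.7808  2.4699  9.87  ]
0.0869 [ 0.5017 -0.0577  0.0879] [-0.6591  3.8999 10.4815]
0.0864 [ 0.5017 -0.0577  0.0875] [-1.7205  4.0831 11.4766]
20.9833 [-0.1142 -0.0254 -0.2321  1.3629 -0.0006  0.3568] [-0.114  -0.0244 -0.2333  1.3619  0.      0.3568]
```

```bash
python3 - <<'E'
from h import *
np.set_printoptions(precision=4,suppress=True)
F0=np.load("F0.npy"); z=.0868
arm.movel([.5015,-.0574,z],ori(1.1),velocity=.02)
for da in (0,.06,.12,.2,.3):
    arm.set_joints(arm.ik([.5015,-.0574,z],ori(1.1-da)));arm.sleep(.1)
    m=Ro.from_rotvec(arm.get_ee_rot()).as_matrix()
    print(da,1.1-np.arctan2(m[1,1],m[0,1]),arm.get_ee_pos(),arm.get_wrist_force()-F0,arm.get_wrist_torque())
print(arm.get_time_s())
E
```

```text
0 0.00020491413243783896 [ 0.5017 -0.0577  0.0879] [-1.7932  2.7811  9.8317] [ 0.6471  0.1668 -0.0412]
0.06 0.06021892295987441 [ 0.5017 -0.0576  0.0878] [-1.2462  3.8799 10.6056] [ 0.7486  0.1789 -0.0627]
0.12 0.12013029835976818 [ 0.5018 -0.0576  0.0879] [-1.2437  3.5106 10.6674] [ 0.816   0.1512 -0.0345]
0.2 0.20012721491233165 [ 0.5018 -0.0575  0.0879] [-0.7406  3.7246 10.2279] [0.8572 0.0884 0.008 ]
0.3 0.30004785654834043 [ 0.5019 -0.0574  0.0879] [-1.1323  4.1683 10.8853] [0.9875 0.0246 0.0014]
22.9833
```

```bash
python3 - <<'E'
from h import *
np.set_printoptions(precision=4,suppress=True)
F0=np.load("F0.npy"); z=.0868
for da in (.5,.75,1.0,1.185):
    arm.set_joints(arm.ik([.5015,-.0574,z],ori(1.1-da)));arm.sleep(.1)
    print(da,arm.get_ee_pos(),arm.get_wrist_force()-F0,arm.get_wrist_torque())
# relieve the push, then open and rise
arm.movel([.5015,-.0574,.0885],ori(1.1-1.185),velocity=.02);arm.sleep(.1)
print(arm.get_ee_pos(),arm.get_wrist_force()-F0)
arm.command_gripper(.05);arm.sleep(.1)
print(arm.get_wrist_force()-F0)
arm.movel([.5015,-.0574,.18],velocity=.12)
arm.move_pose([.40,-.28,.24],ori(1.1))
for n in("side","top"):
    a=np.mean([arm.capture(n)[0].astype(float) for _ in range(6)],0);np.save(f"e_{n}.npy",a)
a=np.load("e_top.npy");cv2.imwrite("pics/et.png",cv2.resize(np.clip(a[225:265,300:350]*1.5,0,255).astype(np.uint8),None,fx=14,fy=14,interpolation=cv2.INTER_CUBIC))
a=np.load("e_side.npy");cv2.imwrite("pics/es.png",cv2.resize(a[230:280,300:355].astype(np.uint8),None,fx=12,fy=12,interpolation=cv2.INTER_CUBIC))
print(arm.get_time_s())
E
```

```text
0.5 [ 0.502  -0.0573  0.088 ] [-0.5371  5.1581 10.9101] [ 1.0523 -0.114  -0.0673]
0.75 [ 0.5022 -0.0572  0.088 ] [ 0.7885  5.8766 11.1201] [ 1.2786 -0.2528 -0.0131]
1.0 [ 0.5024 -0.0572  0.0881] [2.4303 6.2599 9.7441] [ 1.3072 -0.4618  0.0035]
1.185 [ 0.5026 -0.0571  0.0881] [4.0897 5.9245 8.7439] [ 1.3391 -0.6782 -0.0344]
[ 0.5026 -0.0571  0.0889] [5.3184 7.342  1.0309]
[0.9021 1.1697 2.4115]
28.5167
```

View pics/et.png

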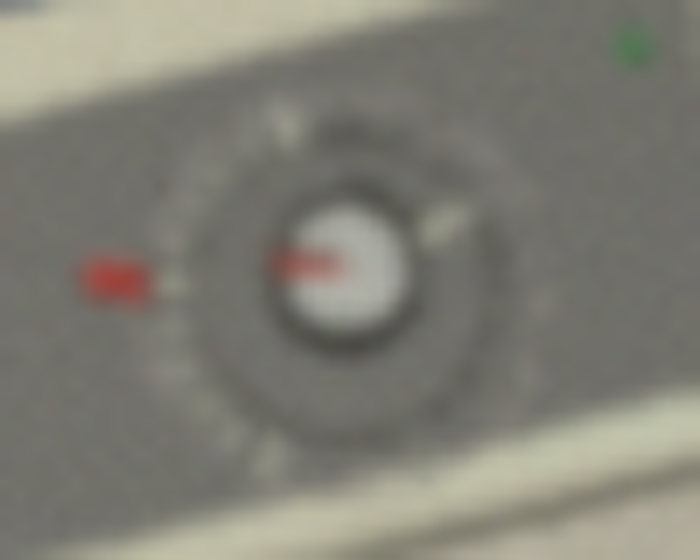

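View pics/es.png

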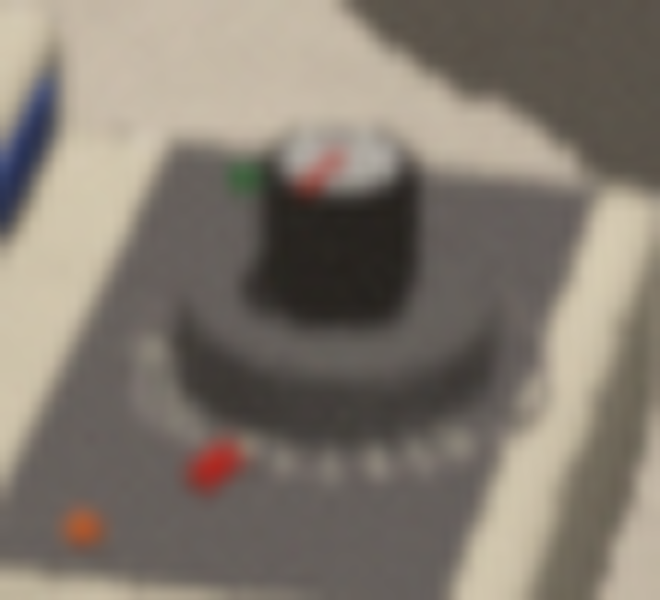

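```bash
cat > meas.py <<'E'
from h import *
from math import *
def meas(n,f,zc):
    x0,x1,y0,y1={"top":(300,350,225,265),"side":(300,355,230,280)}[n]
    a=np.load(f)[y0:y1,x0:x1]
    s=8;b=cv2.resize(a,None,fx=s,fy=s,interpolation=cv2.INTER_CUBIC)
    r=b[...,2]-(b[...,0]+b[...,1])/2; r=r-np.median(r)
    yy,xx=np.mgrid[:b.shape[0],:b.shape[1]]; U=(xx+.5)/s-.5+x0;V=(yy+.5)/s-.5+y0
    W=unproj(n,np.stack([U,V],-1).reshape(-1,2),zc)[:,:2]; axis=None
    # axis guess in this camera: aluminium bright disc centroid
    g=b.min(2) if n=="top" else b.min(2)
    return W,r.ravel(),b
for tag in("avg","e"):
  for n in("top","side"):
    zc=.104 if tag=="avg" else .099
    W,r,b=meas(n,f"{tag}_{n}.npy",zc)
    near=np.hypot(W[:,0]-.5015,W[:,1]+.0578)<.017
    w=np.where(near&(r>.35*r[near].max()),r,0); c=(w[:,None]*W).sum(0)/w.sum(); D=W-c
    S=(w[:,None,None]*D[:,:,None]*D[:,None,:]).sum(0)/w.sum(); ev,E=np.linalg.eigh(S); d=E[:,1]
    if d@(c-np.array([.5015,-.0578]))<0:d=-d
    W2,r2,_=meas(n,f"{tag}_{n}.npy",.0605)
    q=np.hypot(W2[:,0]-.5025,W2[:,1]+.0165)<.009; w2=np.where(q&(r2>.4*r2[q].max()),r2,0); mk=(w2[:,None]*W2).sum(0)/w2.sum()
    D2=W2-mk;S2=(w2[:,None,None]*D2[:,:,None]*D2[:,None,:]).sum(0)/w2.sum();e2,E2=np.linalg.eigh(S2)
    print(tag,n,"line c",c.round(4),"pca",round(atan2(d[1],d[0]),3),np.sqrt(ev).round(4),"from axis",round(atan2(*(c-[.5015,-.0578])[::-1]),3),"| mark",mk.round(4),round(atan2(*(mk-[.5015,-.0578])[::-1]),3))
E
python3 meas.py
```

```text
avg top line c [ 0.4949 -0.0546] pca 2.704 [0.0015 0.0035] from axis 2.693 | mark [ 0.504  -0.0169] 1.509
avg side line c [ 0.4942 -0.0564] pca 2.419 [0.0015 0.0035] from axis 2.947 | mark [ 0.5015 -0.015 ] 1.571
e top line c [ 0.502  -0.0507] pca 1.493 [0.0016 0.0033] from axis 1.501 | mark [ 0.504  -0.0169] 1.509
e side line c [ 0.5005 -0.051 ] pca 1.686 [0.0014 0.0044] from axis 1.712 | mark [ 0.5015 -0.015 ] 1.571
```

The top camera puts the line at 1.50 rad and the marker at 1.51. The side camera's estimate disagrees, so I'll check it with a model overlay.

```bash
python3 - <<'E'
from h import *
from scipy.optimize import minimize
out=[]
for n,(x0,x1,y0,y1) in(("side",(300,355,230,280)),("top",(298,353,220,270))):
    s=12 
    a=np.load(f"e_{n}.npy")
    # axis shift so that marker at 41mm dir th matches this camera: solve using cap disc centre
    I=cv2.resize(np.clip(a[y0:y1,x0:x1]*(1 if n=="side" else 1.5),0,255).astype(np.uint8),None,fx=s,fy=s,interpolation=cv2.INTER_CUBIC)
    t=np.linspace(0,2*np.pi,80)
    ax=np.array([.5015,-.0578]) if n=="top" else np.array([.5005,-.0565])
    pp=lambda P:((proj(n,P)-[x0,y0]+.5)*s-.5).astype(np.int32)
    for z,r in((.073,.0265),(.0585,.0265),(.0981,.013)):
        cv2.polylines(I,[pp(np.c_[ax[0]+r*np.cos(t),ax[1]+r*np.sin(t),0*t+z])],True,(255,255,0),1)
    for th,c in((1.5,(0,255,0)),(1.38,(255,0,255)),(1.62,(255,0,255))):
        u=np.array([np.cos(th),np.sin(th)])
        for z,ra,rb in((.0981,.0,.013),(.0605,.027,.047)):
            q=pp([[*(ax+u*ra),z],[*(ax+u*rb),z]]);cv2.line(I,tuple(map(int,q[0])),tuple(map(int,q[1])),c,1)
    out.append(I)
cv2.imwrite("pics/ov2.png",cv2.resize(out[0],(660,600)));cv2.imwrite("pics/ov3.png",out[1][:600])
E
```

```text
(no output)
```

View pics/ov2.png

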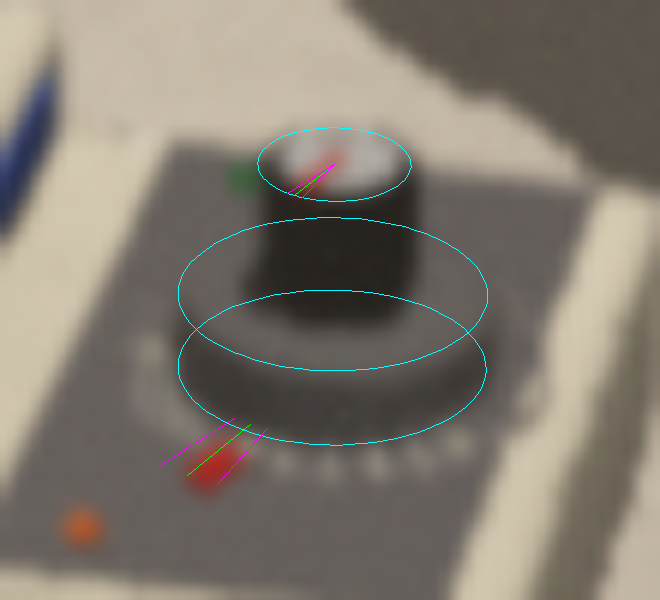

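View pics/ov3.png

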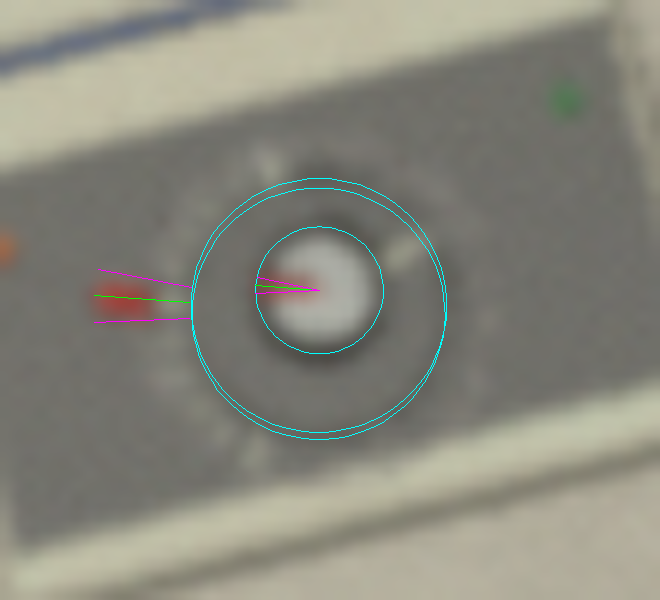

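```bash
python3 - <<'E'
from h import *
r=np.linspace(.019,.0245,8)
for tag in("avg","e"):
    a=np.load(f"{tag}_top.npy").mean(2).astype(np.float32); th=np.arange(-2.0,-.2,.005); v=[]
    for t in th:
        q=proj("top",np.c_[.5015+r*np.cos(t),-.0578+r*np.sin(t),0*r+.073]).astype(np.float32)
        v.append(cv2.remap(a,q[:,0].reshape(1,-1),q[:,1].reshape(1,-1),cv2.INTER_CUBIC).mean())
    v=np.array(v); w=np.clip(v-np.median(v)-.4*(v.max()-np.median(v)),0,None); print(tag,th[v.argmax()],(w*th).sum()/w.sum())
p,_=arm.capture("top");cv2.imwrite("pics/fin.png",p);print(arm.get_time_s())
E
```

```text
avg -1.010000000000021 -1.0087643674254199
e -1.0050000000000212 -1.003220266262482
28.5667
```

View pics/fin.png

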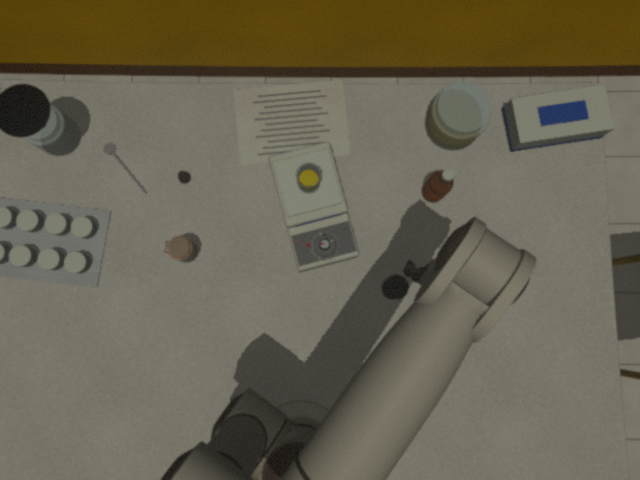

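The ring line moved by less than 0.01 rad, the beaker stands on the plate, and the gripper touches nothing. I'm handing the job in.

```bash
python3 - <<'E'
from station import arm
arm.finish_job()
print(arm.get_time_s())
E
```

```text
the job is handed in; nothing more can be done
the job is handed in; nothing more can be done
```

I stood the wax beaker on the hot plate and let go of it. Then I pushed the heat knob in with about 10–11 N (about 4 mm into its spring), turned it 1.185 rad clockwise, eased off and let go. I handed the job in after about 29 s.

What the last checks showed:
- **Beaker:** it stands upright, about 4 mm from the plate's middle as seen from above.
- **Heat knob:** from the top camera, the red line is at about 1.50 rad and the marker at about 1.51–1.52. The knob stayed there after I let go.
- **Stirring ring:** its white line moved by less than 0.01 rad, which is within measurement noise.
- **Other things on the bench:** the jar, oil bottle and stopper had not moved. The arm hid two of the three black look-alikes in the last picture, but all three were in place after I lifted the beaker away.

One check disagreed. A rough line fit in the side camera put the red line at about 1.69 rad and the marker at 1.57. That view is strongly foreshortened and its fit was already about 0.3 rad off at the start. An overlay of the control on the side picture came roughly into line with the top view, so I relied on the top camera.

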